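# Clamp a jar in the worktop jar vise

### The job

Slide the wide, squat jar across the worktop, upright, into the open side of the jar vise until it stands between the two jaws, about midway along their length, then turn the crank clockwise until the moving jaw has pushed the jar against the fixed jaw and grips it snugly, ready for its tight lid to be twisted off one-handed. Leave the other things on the worktop where they stand, and let go of everything at the end.

Things in the scene. Friction and masses are not known exactly. Their poses are not given: they have to be found in the camera images.
- jar: the wide squat jar: glass with cork-coloured contents and a steel lid, a plain cylinder 88 mm in diameter and 80 mm tall (too wide to grip), about 0.3 to 0.6 kg, standing on the worktop; origin at the centre of its underside, z up
- vise: jar vise, bolted down: a C-shaped frame seen from above. Origin on the worktop in the clamping space; the jar slides in at worktop level through the open mouth on its -x side. An aluminium back rail, 45 mm high, has its inner face at x = 50 mm, so a jar fully home has its axis at x = 6 mm. The jaws close along y and span x = -35 to 50 mm, 66 mm high; the fixed jaw is at -y
- crank_axis (a point): where the crank's upright axis leaves the top of the vise's white gear housing (100 mm along x, 95 mm along y, 88 mm high); at x = 0, y = 167 mm in the vise's frame, 97 mm above the worktop
- fixed_jaw: the fixed jaw, part of the vise with the same origin and axes; its rubber face, square to y, is at y = -65 mm, 70 mm long (x -35 to 35 mm), 7 to 63 mm high
- jaw_pad: black rubber pad, 70 mm long (x -35 to 35 mm), 56 mm high, on the face of the moving jaw, sprung 3 N/mm with 10 mm of give. Its axes are those of the vise; with the jaw fully open and the pad unpressed its origin coincides with the vise's, and its gripping face is at y = +85 mm in its own frame, 8 to 64 mm high
- pad_face (a point): centre of the gripping face of the moving jaw's pad, 36 mm above the worktop
- jaw (a joint): travel of the moving jaw in m: 0 = fully open (150 mm between the faces), 0.07 = fully closed (80 mm). It meets a jar that rests on the fixed jaw at 0.062; beyond that the pad is squeezed
- crank (a joint): crank angle in rad, 0 = jaw fully open, grows clockwise seen from above and closes the jaw by 40 mm a turn; stops at 0 and 11.0. It stays where it is left; turning takes about 4 N at the knob. At angle 0 the arm points along the vise's -x
- knob_top (a point): top centre of the crank's upright black knob: 24 mm in diameter, 48 mm tall, from 113 to 161 mm above the worktop, spinning freely on its pin, 60 mm from the crank's axis. The flat steel crank arm below it spans 101 to 111 mm above the worktop
- slim_jar: bystander: slimmer, taller jar of the same glass and steel, 60 mm in diameter, 120 mm tall; origin at the centre of its underside
- cup: bystander: white straight cup without a handle, 72 mm in diameter, 85 mm tall; origin at the centre of its underside
- mill: bystander: dark wooden pepper mill, 52 mm in diameter, 125 mm tall; origin at the centre of its underside
- oil: bystander: green oil bottle, 62 mm in diameter, 200 mm tall; origin at the centre of its underside
- spatula: bystander: wooden spatula 260 mm long lying flat on the worktop along its x; origin under its middle
There are look-alikes about, which are no part of the job. What is shaped like the jar but turquoise is not meant.

How it is judged:
On the way, in this order (a step that is already met when the one before it is completed fails the run):
1. the squat jar stands upright between the open jaws (x of jar in the frame of vise between -0.022 and 0.022 m and y of jar in the frame of vise between -0.07 and 0.07 m and height (world z) of jar below 0.008 m and angle between jar's own z axis and vertical below 0.08 rad), for 0.2 s.
2. the crank has driven the moving jaw onto the jar, which is pressed between both jaws (all of step 1 and contact force between jar and jaw_pad above 3 N and contact force between jar and fixed_jaw above 3 N), for 0.2 s.
At the end, for the whole second after the job is handed in: The squat jar stands upright (within 0.08 rad) on the worktop between the jaws, its axis within 22 mm of the middle of the jaws' length, at rest, and is pressed by both the fixed jaw and the moving jaw's pad with more than 3 N each (all of step 2 and linear speed of jar below 0.01 m/s); the robot touches nothing.
It fails at once if the squat jar is tipped (angle between jar's own z axis and vertical above 0.4 rad).
It fails at once if the squat jar is lifted off the worktop (height (world z) of jar above 0.03 m).
It fails at once if the slim jar, cup, mill, oil bottle or spatula is shifted more than 30 mm (distance of any of slim_jar, cup, mill, oil, spatula from where it was at the start of the episode above 0.03 m).
It also fails if it takes over 72 s, if anything falls off the work surface, if the arm or the gripper's body presses on something with over 40 N, if the wrist force passes 120 N, or if a joint passes its speed limit or range.

### The arm

A 6-joint arm with a two-finger parallel gripper is mounted at the origin on the work surface. World frame = base frame: x ahead of the robot, y to its left, z up, the work surface at z = 0. Lengths are in m, angles in rad, forces in N, time in s.
With the tool pointing down it reaches from about 0.35 to 1 m from the base axis. Payload 7.1 kg.
Tool frame: the origin (TCP) lies between the finger pads; the fingertips stand 22 mm ahead of it and the grasp point (between the pads) lies 3 mm ahead of it; z points along the fingers, y is the line along which they close (so a half turn about z gives the same grasp; the last joint's range is limited). The gripper opens to 85 mm and grips with 20 to 120 N. Pads are 22 mm wide; open, the fingers measure 114 mm over their backs; the gripper's body (76 mm by 85 mm) begins 54 mm behind the grasp point. The pads swing forward as they close: fully open they stand 13 mm farther back than shut.
Start: joints at [-1.195, 0.423, 1.63, -0, 1.089, -0.019], TCP at [0.24, -0.577, 0.253] pointing down, gripper open.
Joint ranges: [-3, 3], [-0.9, 2.11], [0.09, 2.58], [-1.31, 4.45], [0.11, 2.69], [-2.54, 2.54]. Speed limits (rad/s): [2.39, 2.39, 3.01, 3.14, 3.14, 3.14].

### API

Orientations are given as a rotation vector (axis times angle).
In Python, from rig import manip gives the robot as it stands. The module is installed in compiled form; this text tells all that it offers. Calls block until the motion is done:
- manip.move_to(position, orientation): joint-space move of the TCP to a pose.
- manip.servo_line(position, orientation=None, rate=0.15): straight line of the TCP; orientation=None keeps the orientation; rate is the mean speed in m/s.
- manip.set_joints(angles): joint-space move.
- manip.command_gripper(opening, f_grip=None): finger opening in m; f_grip is the grip in N (None keeps the last); returns when the fingers have stopped.
- manip.hold(seconds).
- manip.solve_ik(position, orientation): joint angles nearest the present ones, or None.
- manip.camera(name): name is "scene" or "top" or "wrist"; returns a dict with "image" (480x640x3 uint8, red, green, blue), "fx", "fy", "cx", "cy" (pixels), "cam_to_world" (4x4, takes a point from camera to world coordinates); the wrist camera has in their place "mount" (4x4, takes a point from camera to tool coordinates, whose origin is the TCP and whose axes are the flange's). Camera axes: x right, y down, z forward; pixel columns grow to the right and rows downward; lengths in m; the calibration is good to about 2 mm. The wrist camera is an equidistant fisheye: a pixel r from the principal point sees the ray r / f radians off the axis. A picture is of the moment at which its call begins: read the wrist's pose just before it. There is no depth.
A pose or a line that the arm cannot do raises manip.IKError and nothing moves.
- manip.sign_off(): hands the job in; it is judged then, once.
Readings, each from a call of its own:
- manip.get_time(): time.
- manip.get_joint_positions(): joint angles.
- manip.get_joint_vel(): joint speeds.
- manip.get_tau(): joint torques, N m.
- manip.get_position(): TCP position.
- manip.get_ee_rot(): TCP orientation.
- manip.get_contact_force(): force on the tool from outside, world axes, zero at the start.
- manip.get_torque(): the same for the moment, N m.
- manip.get_width(): finger opening in m.
- manip.get_grip_force(): force on a finger pad.
Only numpy, scipy, OpenCV 4.12 (cv2) and the standard library are available. Lean on these libraries where they do the work, as an engineer would, in place of code of your own. Each camera call takes 0.05 s, during which the arm holds its last target. There are 200 camera calls.

## Working session

There is one attempt and no reset: what is moved stays moved. The work goes in short steps, each a Python script; the robot and the scene stay as the last script left them, time stands still between calls to the robot, and variables do not carry over. Pictures are saved under pics/ and viewed, at most 10 in all, crops included, and the job is handed in when it is done.

```bash
mkdir -p pics; python3 - <<'E'
from rig import manip
import cv2,numpy as np
for n in("scene","top"):
    c=manip.camera(n); cv2.imwrite(f"pics/{n}0.png",c["image"][:,:,::-1])
    print(n,c["fx"],c["fy"],c["cx"],c["cy"]);print(np.round(c["cam_to_world"],4).tolist())
print(manip.get_ee_rot(),manip.get_time())
E
```

```text
scene 570.9679892009465 570.9679892009465 320.29519747340277 236.6717733878848
[[0.6917, 0.4242, -0.5844, 1.3748], [0.7221, -0.3958, 0.5674, -0.766], [0.0093, -0.8145, -0.5801, 0.9572], [0.0, 0.0, 0.0, 1.0]]
top 572.4841349266944 572.4841349266944 320.5471397227464 231.40363302107968
[[0.0255, -0.9932, 0.1138, 0.3992], [-0.9994, -0.0278, -0.0183, 0.0388], [0.0213, -0.1132, -0.9933, 1.4146], [0.0, 0.0, 0.0, 1.0]]
[-3.07920227e+00 -6.15860713e-01  4.25441864e-04] 0.1
```

View pics/scene0.png

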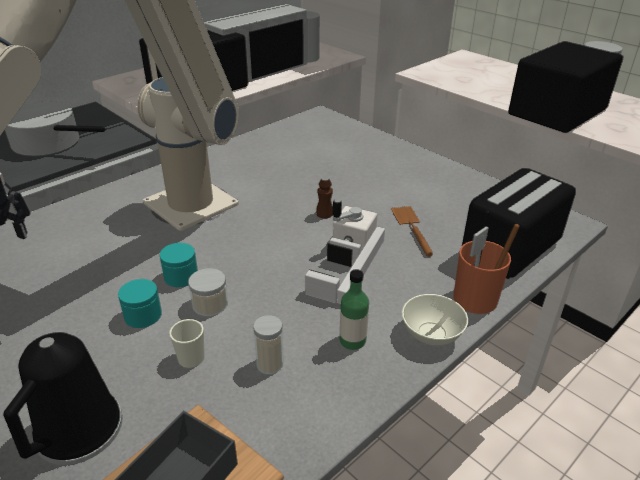

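View pics/top0.png

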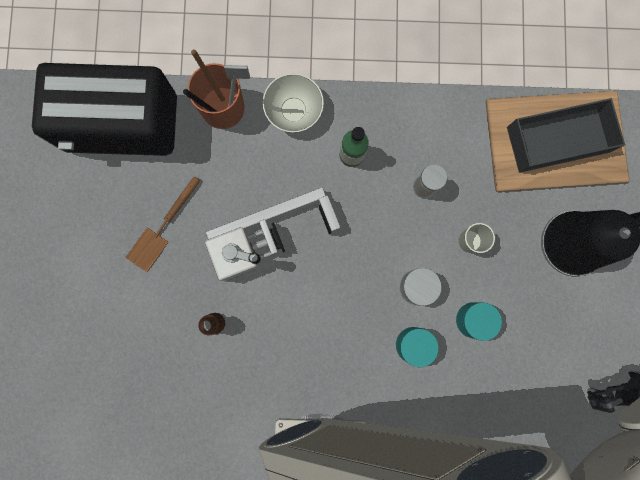

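The squat jar's steel lid is at top-view (423,287), with turquoise look-alikes at (419,348) and (482,321) and the cup at (480,239). The vise runs from its housing at (232,252) to the fixed jaw at (330,212), mouth facing image-down. The crank is already part-turned. I'll enlarge the vise next.

```bash
cat > h.py <<'E'
from rig import manip
import numpy as np,cv2
from scipy.spatial.transform import Rotation as R
def px(c,u,v,z):
    T=c["cam_to_world"];d=T[:3,:3]@np.array([(u-c["cx"])/c["fx"],(v-c["cy"])/c["fy"],1])
    return (T[:3,3]+d*(z-T[2,3])/d[2])[:2]
def proj(c,P):
    T=c["cam_to_world"];q=(np.atleast_2d(P)-T[:3,3])@T[:3,:3]
    return q[:,:2]/q[:,2:]*c["fx"]+[c["cx"],c["cy"]]
E
python3 - <<'E'
from h import *
im=cv2.imread("pics/top0.png")
cv2.imwrite("pics/vz.png",cv2.resize(im[175:295,195:355],None,fx=5,fy=5,interpolation=cv2.INTER_CUBIC))
cv2.imwrite("pics/jz.png",cv2.resize(im[155:375,390:520],None,fx=2.7,fy=2.7,interpolation=cv2.INTER_CUBIC))
E
```

```text
(no output)
```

View pics/vz.png

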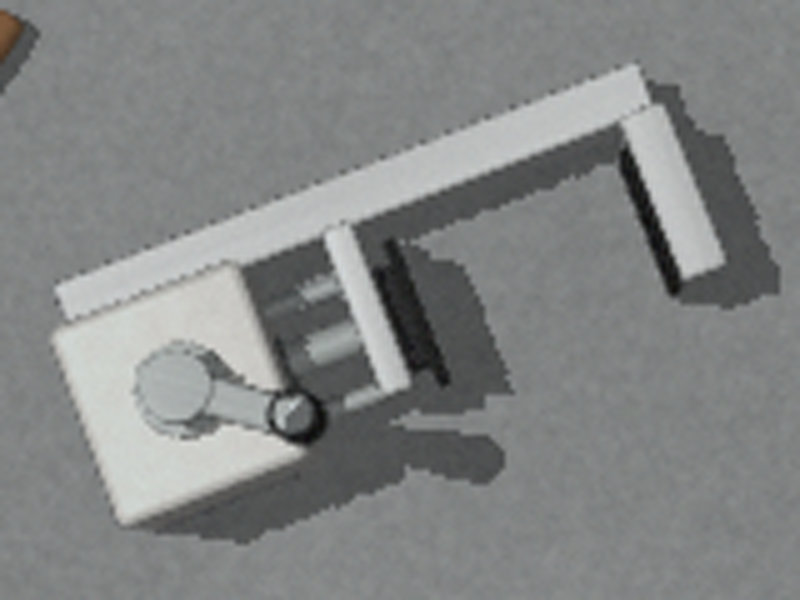

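View pics/jz.png

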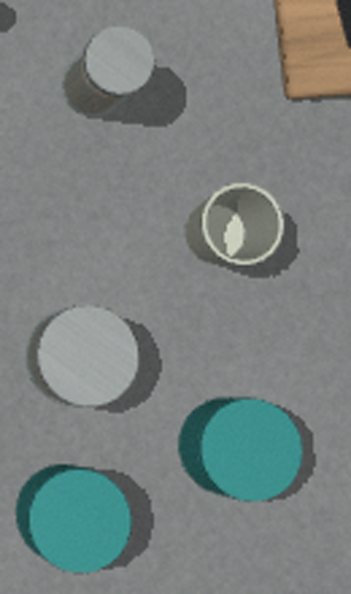

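The crop shows the housing-top corners at (55,335), (238,265), (125,522) and (305,455). The fixed-jaw top edge runs (622,122)–(682,280), the boss is at (173,383) and the knob at (294,415). In the other crop the jar lid is at (88,357), the cup rim at (243,224), and the turquoise jars at (252,449) and (80,520).

```bash
python3 - <<'E'
from h import *
from scipy.optimize import least_squares
c=manip.camera("top")
V=lambda a,b:np.array([a/5+195,b/5+175])
L=[((55,335),(.05,.2145),.088),((125,522),(-.05,.2145),.088),((305,455),(-.05,.1195),.088),((238,265),(.05,.1195),.088),
((622,122),(.05,-.068),.066),((682,280),(-.035,-.068),.066),((625,150),(.035,-.065),.063),((673,297),(-.035,-.065),.063),((173,383),(0,.167),.111)]
W=np.array([px(c,*V(*p),z) for p,_,z in L]);M=np.array([m for _,m,_ in L])
f=lambda q,M=M:M@np.array([[np.cos(q[2]),np.sin(q[2])],[-np.sin(q[2]),np.cos(q[2])]])+q[:2]
s=least_squares(lambda q:(f(q)-W).ravel(),[.55,.07,.35],loss='soft_l1',f_scale=.002)
print("vise",s.x,"res mm",np.round((f(s.x)-W)*1e3,1).tolist())
def tov(w):return (np.array(w)-s.x[:2])@np.array([[np.cos(s.x[2]),-np.sin(s.x[2])],[np.sin(s.x[2]),np.cos(s.x[2])]])
print("knob v",tov(px(c,*V(294,415),.161)),"padends v",tov(px(c,*V(390,240),.064)),tov(px(c,*V(445,383),.064)))
for n,u,v,z in(("jar",88,357,.08),("slim",119,60,.12),("cup",243,224,.085),("tealR",252,449,.08),("tealL",80,520,.08)):
    w=px(c,u/2.7+390,v/2.7+155,z);print(n,w,tov(w))
print("mill",px(c,211,324,.12),"oil",px(c,358,135,.2))
print("jarwidth",np.linalg.norm(px(c,38/2.7,0,.08)-px(c,138/2.7,0,.08)))
E
```

```text
vise [0.55856549 0.06473465 0.39053177] res mm [[4.1, 2.9], [-2.9, 1.0], [0.3, -5.3], [5.2, -1.8], [0.2, 2.2], [-3.3, 0.2], [-1.8, 1.1], [3.5, -1.0], [-1.5, -1.4]]
knob v [-0.03610689  0.11815395] padends v [0.03520733 0.05325616] [-0.03784097  0.05271079]
jar [ 0.42788375 -0.22679326] [-0.23182119 -0.21982988]
slim [ 0.68084831 -0.24413923] [-0.00450642 -0.33216842]
cup [ 0.54648574 -0.36054751] [-0.17306672 -0.38866277]
tealR [ 0.35285219 -0.36861828] [-0.35519336 -0.3224134 ]
tealL [ 0.28933119 -0.22067303] [-0.35761183 -0.16142624]
mill [0.33327007 0.25356676] oil [ 0.75216465 -0.05978887]
jarwidth 0.08912050828387963
```

```bash
cat >> h.py <<'E'
VP=np.array([.5586,.0647]);YAW=.3905
def v2w(x,y):return VP+[x*np.cos(YAW)-y*np.sin(YAW),x*np.sin(YAW)+y*np.cos(YAW)]
def ori(h):return np.pi*np.array([np.cos(h/2),np.sin(h/2),0])
def snap(cam,name):
    c=manip.camera(cam);cv2.imwrite(f"pics/{name}.png",c["image"][:,:,::-1]);return c
E
python3 - <<'E'
from h import *
jar=np.array([.428,-.227]);pre=v2w(-.12,-.008);d=pre-jar;h=np.arctan2(d[1],d[0]);u=d/np.linalg.norm(d);print(pre,h)
manip.command_gripper(.05)
P=lambda r,z,j=jar:np.r_[j-r*u,z]
manip.move_to(P(.075,.2),ori(h));print(manip.get_joint_positions())
manip.servo_line(P(.075,.04),rate=.15)
manip.servo_line(P(.047,.04),rate=.06);print(manip.get_contact_force())
manip.servo_line(P(.047,.04,pre),rate=.08);print(manip.get_contact_force(),manip.get_position())
manip.servo_line(P(.087,.04,pre),rate=.1)
c=snap("top","top1");snap("scene","scene1")
print("expected lid px",proj(c,[*pre,.08]),manip.get_time())
E
```

```text
[0.45067894 0.01162415] 1.4760405013821394
[-6.46061414e-01  3.40862171e-01  1.90576102e+00 -3.00691369e-04
  8.94000707e-01 -5.49568961e-01]
[2.09854826 1.17466869 5.35172308]
[-0.84059455 -8.69382424  9.25054349] [ 0.44639349 -0.03596479  0.04035805]
expected lid px [[320.57125185 274.7216551 ]] 7.4833
```

View pics/top1.png

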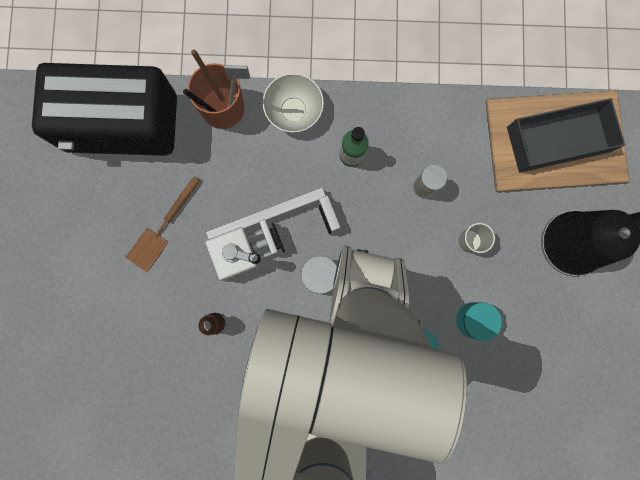

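The jar lid now shows at (320,275), exactly where expected, and nothing else has moved. Next is the second push, into the mouth.

```bash
python3 - <<'E'
from h import *
P=lambda x,z=.04:np.r_[v2w(x,-.008),z]
manip.servo_line(P(-.12-.087),ori(YAW),rate=.1)
manip.servo_line(P(-.12-.047),rate=.08)
manip.servo_line(P(-.001-.047),rate=.07);print(manip.get_contact_force(),manip.get_position())
manip.servo_line(P(-.12),rate=.15)
manip.servo_line(P(-.12,.24),rate=.25)
c=snap("top","top2");snap("scene","scene2")
print("expected",proj(c,[*v2w(-.001,-.008),.08]),manip.get_time())
E
```

```text
[-5.90587446 -1.67490656  5.09275448] [0.51532976 0.03866734 0.03975352]
expected [[302.47973983 227.24830835]] 12.9
```

View pics/top2.png

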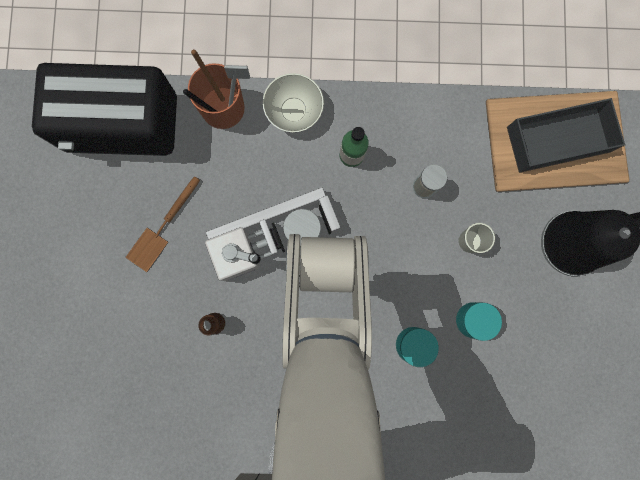

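View pics/scene2.png

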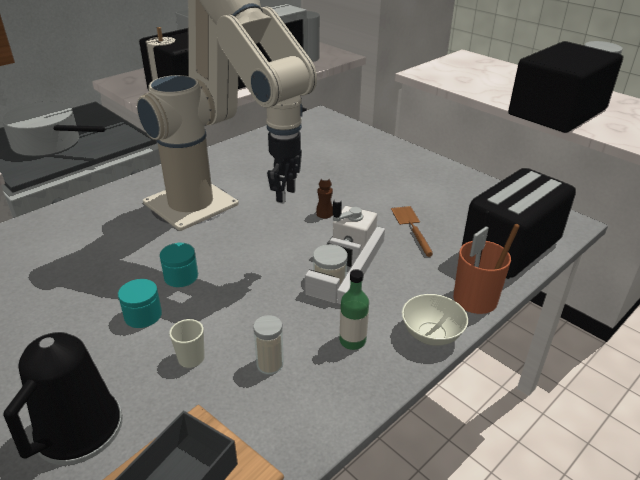

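The jar lid is at (302,227), as predicted, so it stands between the open jaws. In the scene view the knob is at (337,208), clear to be grasped. Now I'll crank.

```bash
python3 - <<'E'
from h import *
K=lambda t,z=.143,r=.06:np.r_[v2w(-r*np.cos(t),.167+r*np.sin(t)),z]
t0=5.346
manip.move_to(K(t0,.25),ori(YAW))
manip.servo_line(K(t0),rate=.15)
manip.command_gripper(.0,f_grip=30);print("w",manip.get_width(),manip.get_grip_force(),manip.get_contact_force())
for t in np.linspace(t0,10.45,27)[1:]:
    manip.servo_line(K(t),rate=.06);F=manip.get_contact_force()
    if abs(t*5%5-0)<1.1 or t>9.6:print(round(t,2),np.round(F,1),round(manip.get_width(),4))
    if np.linalg.norm(F)>50:print("stop",t,F);break
snap("top","top3");print(manip.get_time())
E
```

```text
w 0.023375316321370184 30.165286298124556 [-1.53208691  1.43394921  6.10526503]
6.13 [-1.6  1.1  7.6] 0.0231
7.11 [-1.8  2.8  7.8] 0.0234
8.09 [0.6 0.8 4.9] 0.0234
9.08 [-0.8 -1.1  6.4] 0.0229
9.66 [-1.8 -0.4  6.9] 0.0234
9.86 [-2.   0.6  8.1] 0.0232
10.06 [-2.7 -0.7  8.6] 0.0231
10.25 [-1.8  0.6  7.8] 0.0229
10.45 [-2.9  2.   6.6] 0.0233
23.9167
```

Release, retreat and check.

```bash
python3 - <<'E'
from h import *
manip.command_gripper(.05)
p=manip.get_position();manip.servo_line(p+[0,0,.14],rate=.15)
manip.move_to([.30,.22,.35],ori(YAW))if manip.solve_ik([.30,.22,.35],ori(YAW)) is not None else print("noik")
c=snap("top","top4");a=c["image"][175:295,195:355,::-1]
cv2.imwrite("pics/vz4.png",cv2.resize(a,None,fx=5,fy=5,interpolation=cv2.INTER_CUBIC))
print(manip.get_contact_force(),manip.get_time())
k=10.45
print("exp knob",(proj(c,[*v2w(-.06*np.cos(k),.167+.06*np.sin(k)),.161])-[195,175])*5,"jar",(proj(c,[*v2w(0,-.021),.08])-[195,175])*5)
E
```

```text
[ 0.35256195  0.00087269 -0.78350093] 26.425
exp knob [[246.50184175 270.22831028]] jar [[562.54298918 249.52603121]]
```

View pics/vz4.png

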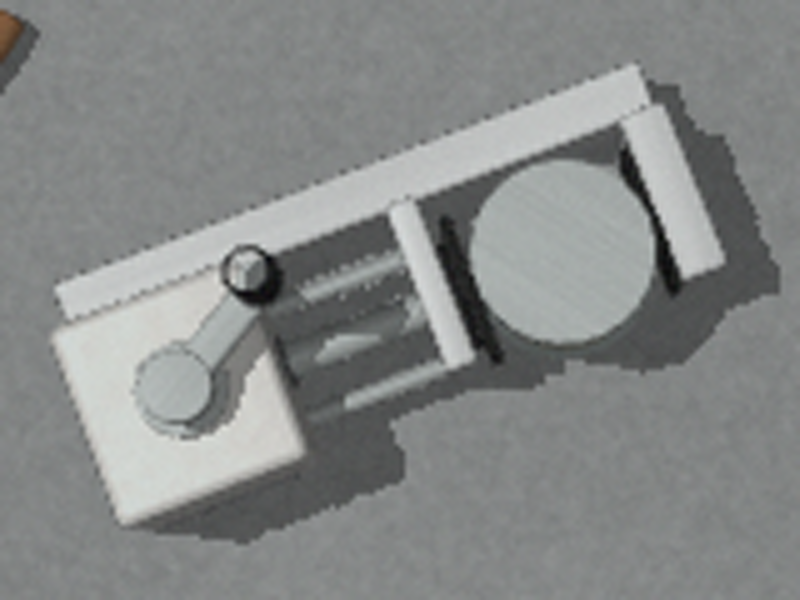

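The knob is at (248,272) and the jar lid at (563,252), both as predicted. The pad has been pushed back about 4 mm towards its plate, so the jar is gripped, and the arm is clear.

```bash
python3 -c "
from rig import manip
print(manip.sign_off())"
```

```text
the job is handed in; nothing more can be done
None
```

The squat jar stands upright midway along the vise jaws, clamped with the pad squeezed about 4 mm (roughly 12 N by its spring rate). The arm has let go and is clear, and I handed the job in at about 26 s; it returned no verdict.

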